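# Eject a spice jar and catch it with the other finger

### The arm

A 7-joint arm with a two-finger parallel gripper is mounted at the origin on the work surface; the furniture and walls round the work are solid. World frame = base frame: x ahead of the robot, y to its left, z up, the work surface at z = 0. Lengths are in m, angles in rad, forces in N, time in s.
With the tool pointing down it reaches from about 0.4 to 0.9 m from the base axis. Payload 5.5 kg.
Tool frame: the origin (TCP) lies between the finger pads; the fingertips stand 22 mm ahead of it and the grasp point (between the pads) lies 3 mm ahead of it; z points along the fingers, y is the line along which they close (so a half turn about z gives the same grasp; the last joint's range is limited). The gripper opens to 85 mm and grips with 20 to 120 N. Pads are 22 mm wide; open, the fingers measure 114 mm over their backs; the gripper's body (76 mm by 85 mm) begins 54 mm behind the grasp point. The pads swing forward as they close: fully open they stand 13 mm farther back than shut.
Start: joints at [1.386, 0.501, -0.427, 1.55, 0.221, 1.138, -0.21], TCP at [0.281, -0.586, 0.253] pointing down, gripper open.
Joint ranges: [-2.88, 2.88], [-0.31, 2.03], [-1.54, 1.56], [0.2, 2.42], [-1.41, 4.55], [0.19, 2.02], [-2.57, 2.57]. Speed limits (rad/s): [2.57, 2.57, 3.14, 3.14, 3.14, 3.14, 3.14].

### API

Orientations are given as a unit quaternion [w, x, y, z].
In Python, from plant import r gives the robot as it stands. The module is installed in compiled form; this text tells all that it offers.
- The arm moves only by the tool step_arm, never from a script. Its arguments are lists of equal length, an entry for each row: "offset": the shift along the world's x, y, z in cm, a list of three; "yaw": the turn about the world's z in degrees; "hand": the gripper command: -1 is shut, 1 is fully open, values between are in proportion. In form: {"offset": [[dx, dy, dz], ...], "yaw": [yaw, ...], "hand": [hand, ...]}. A call has 1 to 20 rows; each row shifts and turns the commanded pose from where the row before left it; what a row does not reach is not made up. A row lasts 1/12 s, in which the tool goes at most 41.7 mm and 7.16 degrees, less where a joint would pass 70% of its speed; a pose out of reach is approached as far as the arm can. A call with a gripper value outside its range is refused whole. The fingers move at their own pace and stop on an object; "grip_force" is the grip in N (left out, the last holds). Time passes only in rows, so rows that do not move let the fingers close. It gives the time, the measured TCP pose, the force, the opening and the grip force at its end, in the units of the state.
- r.state(): the state, without advancing time (a new reading comes with each control period).
- r.snapshot(name): name is "scene" or "top" or "wrist"; returns a dict with "pixels" (480x640x3 uint8, red, green, blue), "intrinsics" (3x3 intrinsics, pixels), "camera_from_world" (4x4, takes a point from world to camera coordinates). Camera axes: x right, y up, looking along -z (the intrinsics and any distortion apply to the point x, -y, -z); pixel columns grow to the right and rows downward; lengths in m; the calibration is good to about 2 mm. The wrist camera is an equidistant fisheye: a pixel r from the principal point sees the ray r / f radians off the axis. A picture is of the moment at which its call begins. There is no depth.
- r.hand_in(): hands the job in; it is judged then, once.
The state is a dict: "clock": time; "qpos": joint angles; "qvel": joint speeds; "effort": joint torques, N m; "position": TCP position; "tool_rot": TCP orientation; "ft_force": force on the tool from outside, world axes, zero at the start; "ft_torque": the same for the moment, N m; "opening": finger opening in m; "grip_force": force on a finger pad.
Only numpy, scipy, OpenCV 4.12 (cv2) and the standard library are available. Lean on these libraries where they do the work, as an engineer would, in place of code of your own. Each camera call takes 0.05 s, during which the arm holds its last target. There are 200 camera calls.

### The job

Press the ejector key of the spice-jar dispenser all the way down with one fingertip and keep it down, and with the other finger trap the jar that the spring pushes out, standing upright on the dispenser's floor, before it slides off the front edge. Stop it gently, do not lift or topple it, and leave the other things alone. Finish while still holding: one finger keeping the key down, the other stopping the jar.

Things in the scene. Friction and masses are not known exactly. Their poses are not given: they have to be found in the camera images.
- dock: Spice-jar dispenser screwed to the table: steel lane 136 x 66 mm, grey spring housing (78 mm high) behind, grey key tower (76 mm high) beside the front. Origin at table height below the loaded jar. The jar is pushed out along -x (towards the robot at yaw 0); +y points from the lane to the key tower. Lane floor 14 mm high, open front edge at x = -46 mm; side walls 46 mm high end at x = -28 mm.
- tongue_tip (a point): Free end of the 5 mm steel tongue that bars the loaded jar's front, 46 mm above the table (the tongue spans 34 to 58 mm in height). While the key is pressed it slides sideways into a 60 mm high sleeve towards the key tower, 24 mm in all; from about half of the key's travel it lets the jar go, and it springs back if the key is let up.
- key (a joint): Travel of the ejector key, m: 0 up, 0.010 fully down. A spring returns it: 2 N to start, 5 N fully down, with a hard stop.
- key_top (a point): Centre of the top of the black ribbed ejector key, moving with it. The key measures 32 mm along the dispenser's x and 36 mm along its y and lies at dispenser x = -52, y = +63 mm. Its top is 92 mm above the table when up, 82 mm when fully down, higher than anything between it and the front of the lane.
- stop_spot (a point): Point on the lane's middle line just off its front edge, at floor height (dispenser x = -52, y = 0, z = 14 mm), 63 mm straight beside the key's centre. A fingertip above this point, at the height of the pressed key, stands in the jar's way. The space above it is free.
- jar: The round spice jar in the lane: 47 mm across, 98 mm tall, 0.08 to 0.15 kg, upright, loose. Origin at the centre of its underside, 14 mm above the table. Loaded it is at dispenser x = 0, its front 23.5 mm ahead. Once let go, a damped spring plate (100 mm high) pushes it out with about 3.5 N at 10 to 20 mm/s; it drops off the front edge when about 46 mm out.
- jar2: Bystander: another spice jar, 44 mm in diameter, 105 mm tall, standing on the table. Origin under its centre.
- shaker: Bystander: salt shaker with white cap, 62 mm in diameter, 127 mm tall, on the table. Origin under its centre.
- garlic: Bystander: garlic bulb, 56 mm, on the table. Origin at its underside.
- onion: Bystander: red onion, 67 mm, 71 mm tall, on the table. Origin at its underside.
Not all that is in view belongs to the job. Leave any orange look-alike of the jar alone.

How it is judged:
By the outcome, as a careful person would: the job done as asked, in the order asked, and still so for the second after the job is handed in, while the arm keeps its last pose, push and grip.
It also fails if it takes over 35 s, if anything falls off the work surface, if the arm or the gripper's body presses on something with over 40 N, if the wrist force passes 120 N, or if a joint passes its speed limit or range.

## Working session

There is one attempt and no reset: what is moved stays moved. The work goes in short steps, Python scripts to look and compute and a tool call to move; the robot and the scene stay as the last step left them, time stands still between calls to the robot, and variables do not carry over. Pictures are saved under pics/ and viewed, at most 10 in all, crops included, and the job is handed in when it is done.

Besides the shell and the picture viewer there is one more tool, called after "Emit:" as name(argument=value, ...), one argument or row to a line, values as JSON. step_arm: Moves the arm, as the interface text tells. Its arguments: {"type":"object","properties":{"offset":{"type":"array","items":{"type":"array","items":{"type":"number"}}},"yaw":{"type":"array","items":{"type":"number"}},"hand":{"type":"array","items":{"type":"number"}},"grip_force":{"type":"number"}},"required":["offset","yaw","hand"]}

```bash
mkdir -p pics; cat > h.py <<'E'
import numpy as np,cv2
from plant import r
def snap(n,f):
    s=r.snapshot(n); cv2.imwrite('pics/'+f+'.png',s['pixels'][:,:,::-1]); np.savez('pics/'+f,**s); return s
def load(f): return np.load('pics/'+f+'.npz')
def ray(s,u,v):
    K=s['intrinsics'];T=s['camera_from_world']
    d=np.array([(u-K[0,2])/K[0,0],-(v-K[1,2])/K[1,1],-1.]);R=T[:3,:3]
    return -R.T@T[:3,3],R.T@d
def onz(s,u,v,z):
    o,d=ray(s,u,v);return o+d*(z-o[2])/d[2]
def proj(s,p):
    K=s['intrinsics'];T=s['camera_from_world'];c=T[:3,:3]@np.array(p)+T[:3,3]
    return K[0,2]+K[0,0]*c[0]/-c[2],K[1,2]+K[1,1]*-c[1]/-c[2]
E
python3 - <<'E'
from h import *
a=snap('scene','s1');b=snap('top','t1')
for s in(a,b):print(s['intrinsics'],ray(s,320,240))
st=r.state();print(st['position'],st['tool_rot'],st['opening'],st['clock'])
E
```

```text
[[433.02545236   0.         324.98137936]
 [  0.         433.02545236 242.42310572]
 [  0.           0.           1.        ]] (array([0.18868554, 0.47191565, 0.67954024]), array([ 0.46186045, -0.53864498, -0.70477667]))
[[561.12742984   0.         312.64060053]
 [  0.         561.12742984 248.3043344 ]
 [  0.           0.           1.        ]] (array([0.2803149 , 0.01133752, 1.32309788]), array([ 0.22651395, -0.00635185, -0.97418793]))
[ 0.28115432 -0.58539035  0.25235567] [-8.73551661e-04  9.75030359e-01  2.22069837e-01 -1.55782147e-04] 0.08518540474233098 0.1
```

View pics/s1.png

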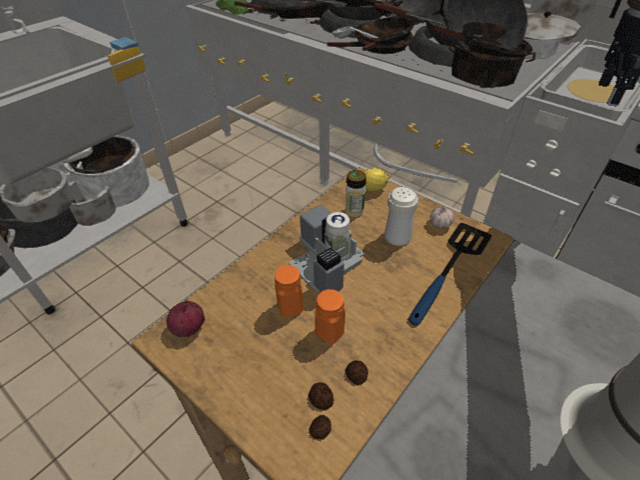

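View pics/t1.png

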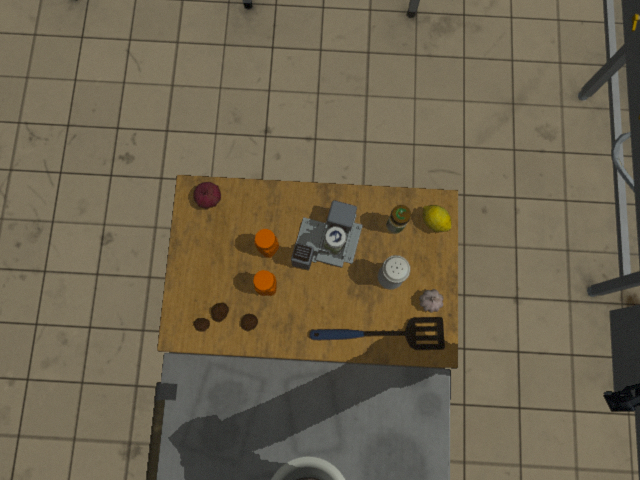

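The scene view shows the dispenser at about (330,250), with the clear jar with the silver lid at (338,222) and the black key at (328,257). In the top view the jar lid is at (335,238), the key at (303,252) and the housing at (341,214).

Things that could be mistaken for the jar in the top view: orange jars at (266,242) and (265,282), jar2 at (400,217) and the shaker at (396,270). I choose the one in the lane at (335,238) and check it in a close crop.

```bash
python3 - <<'E'
from h import *
t=load('t1')['pixels'][190:290,275:375,::-1];s=load('s1')['pixels'][165:305,260:400,::-1]
o=np.hstack([cv2.resize(t,(400,400),interpolation=2),cv2.resize(s,(400,400),interpolation=2)])
cv2.imwrite('pics/c1.png',o)
E
```

```text
(no output)
```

View pics/c1.png

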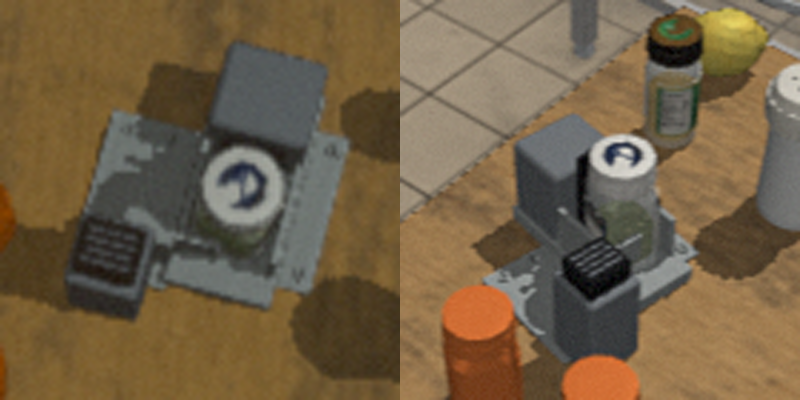

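The crop confirms the choice: the silver lid of the lane jar is at top (335.7,236.8) and scene (337.7,220.3), and the black ribbed key is at top (302.8,252.5) and scene (329.3,258.5).

```bash
python3 - <<'E'
from h import *
t=load('t1');s=load('s1')
def tri(a,b):
    o1,d1=ray(t,*a);o2,d2=ray(s,*b);d1/=np.linalg.norm(d1);d2/=np.linalg.norm(d2)
    k=np.linalg.lstsq(np.c_[d1,-d2],o2-o1,rcond=None)[0]
    return (o1+d1*k[0]+o2+d2*k[1])/2,np.linalg.norm(o1+d1*k[0]-o2-d2*k[1])
# key mask by darkness
for nm,S,(x0,y0,x1,y1),thr in(('top',t,(292,240,314,264),60),('scene',s,(312,244,346,272),45)):
    p=S['pixels'][y0:y1,x0:x1].astype(int);m=(p.max(2)<thr).astype(np.uint8)
    m=cv2.morphologyEx(m,cv2.MORPH_CLOSE,np.ones((3,3)))
    n,l,st,c=cv2.connectedComponentsWithStats(m);i=1+np.argmax(st[1:,4]);print(nm,st[i],c[i]+[x0,y0])
J=(335.7,236.8);K=(302.8,252.5)
print('jar',onz(t,*J,.112),onz(s,337.7,220.3,.112),tri(J,(337.7,220.3)))
print('key',onz(t,*K,.092),onz(s,329.3,258.5,.092),tri(K,(329.3,258.5)))
for z,S,a,b in((.092,t,J,K),(.092,s,(337.7,220.3),(329.3,258.5))):
    d=onz(S,*b,.092)-onz(S,*a,.112);d=d[:2];print(np.linalg.norm(d),np.degrees(np.arctan2(d[1],d[0])-np.arctan2(63,-52)))
c=[onz(t,275+u/4,190+v/4,.078)[:2] for u,v in((232,40),(328,65),(312,148),(210,122))]
for i in range(4):
    d=c[(i+1)%4]-c[i];print(np.linalg.norm(d),np.degrees(np.arctan2(d[1],d[0])))
# base plate right/left edges
for n,(u,v) in dict(shaker=(397,266),jar2=(400,213),or1=(265,237),or2=(265,279)).items():print(n,onz(t,u,v,.11)[:2])
E
```

```text
top [  0   4  22  20 313] [301.50798722 253.45686901]
scene [  5   0  24  26 323] [327.87925697 258.6501548 ]
jar [ 0.57118806 -0.03095061  0.112     ] [ 0.56875779 -0.02538349  0.112     ] (array([ 0.57290618, -0.03109729,  0.10553578]), np.float64(0.0003598324110939211))
key [0.53564515 0.04026527 0.092     ] [0.52933709 0.04923092 0.092     ] (array([0.53758398, 0.04021411, 0.07913308]), np.float64(0.0015913545958289575))
0.07959270578458714 -13.01297446301455
0.08438780996090703 -11.687514944269768
0.057291486902663766 -101.90999942485102
0.05043508037954174 171.78046672076968
0.06029450817836502 78.50684121093903
0.05076973916631512 -11.633627763317126
shaker [ 0.51348793 -0.16874907]
jar2 [ 0.63479068 -0.17255541]
or1 [0.56220474 0.12572477]
or2 [0.46815207 0.11876251]
```

Emit:
step_arm(
  offset=[
    [1.2,2.9,0],
    [1.2,2.9,0],
    [1.2,2.9,0],
    [1.2,2.9,0],
    [1.2,2.9,0],
    [1.2,2.9,0],
    [1.2,2.9,0],
    [1.2,2.9,0],
    [1.2,2.9,0],
    [1.2,2.9,0],
    [1.2,2.9,0],
    [1.2,2.9,0],
    [1.2,2.9,0],
    [1.2,2.9,0],
    [1.2,2.9,0],
    [1.2,2.9,0],
    [1.2,2.9,0],
    [1.2,2.9,0],
    [1.2,2.9,0],
    [1.2,2.9,0],
  ],
  yaw=[-1.9,-1.9,-1.9,-1.9,-1.9,-1.9,-1.9,-1.9,-1.9,-1.9,-1.9,-1.9,-1.9,-1.9,-1.9,-1.9,-1.9,-1.9,-1.9,-1.9],
  hand=[0.15,0.15,0.15,0.15,0.15,0.15,0.15,0.15,0.15,0.15,0.15,0.15,0.15,0.15,0.15,0.15,0.15,0.15,0.15,0.15],
  grip_force=20,
)

```text
clock: 1.77
position: [0.5215, -0.0045, 0.2531]
tool_rot: [0.0, 0.994, -0.108, -0.0]
ft_force: [0.3, -0.5, -0.5]
opening: 0.0492
grip_force: 0.0
```

Emit:
step_arm(
  offset=[
    [0.3,0.9,0],
    [0.2,0.8,-1.5],
    [0,0,-2.5],
    [0,0,-2.0],
    [0,0,-1.0],
    [0,0,0],
    [0,0,0],
  ],
  yaw=[0,0,0,0,0,0,0],
  hand=[0.15,0.15,0.15,0.15,0.15,0.15,0.15],
)

```text
clock: 2.35
position: [0.5262, 0.0108, 0.1832]
tool_rot: [-0.0, 0.994, -0.108, -0.001]
ft_force: [-0.4, 0.1, 1.0]
opening: 0.0486
grip_force: 0.0
```

```bash
python3 - <<'E'
from h import *
w=snap('wrist','w1');a=snap('scene','s2');t=snap('top','t2')
print(w['intrinsics'],w['camera_from_world']);st=r.state();print(st['position'],st['tool_rot'],st['opening'])
cv2.imwrite('pics/c2.png',np.hstack([cv2.resize(t['pixels'][190:290,275:375,::-1],(400,400),interpolation=2),cv2.resize(a['pixels'][145:285,260:400,::-1],(400,400),interpolation=2)]))
E
```

```text
[[371.64829954   0.         317.29579968]
 [  0.         371.64829954 240.43308656]
 [  0.           0.           1.        ]] [[-2.13830399e-01 -9.76870330e-01 -9.58409821e-04  1.23989701e-01]
 [ 9.39540581e-01 -2.05390340e-01 -2.74004205e-01 -4.75113828e-01]
 [ 2.67469730e-01 -5.94908935e-02  9.61728016e-01 -4.51702830e-01]
 [ 0.00000000e+00  0.00000000e+00  0.00000000e+00  1.00000000e+00]]
[0.52742304 0.01098798 0.18459789] [-4.71307627e-05  9.94187816e-01 -1.07653750e-01  1.11968458e-03] 0.04910120893371092
```

View pics/w1.png

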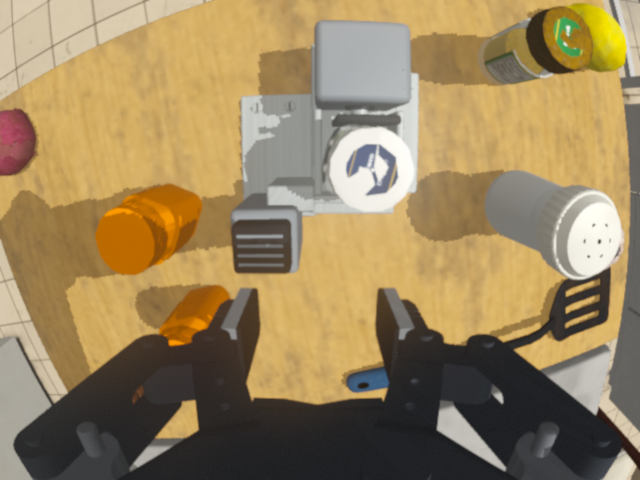

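View pics/c2.png

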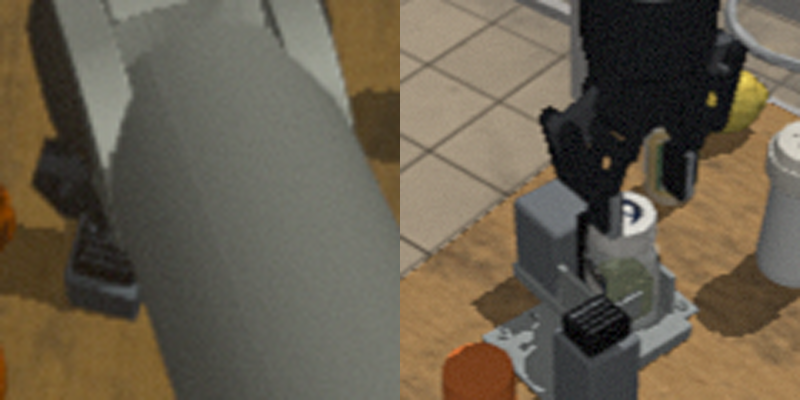

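The wrist view shows the key top centred at about (262,246), the jar lid at (371,168), and the fingertips at about (246,292) and (388,292), with the dock square to the gripper. c2 shows the fingers above and behind the key, clear of the jar.

```bash
cat >> h.py <<'E'
def won(s,u,v,z):
    K=s['intrinsics'];T=s['camera_from_world'];x,y=u-K[0,2],v-K[1,2];q=np.hypot(x,y);th=q/K[0,0]
    d=np.array([np.sin(th)*x/q,-np.sin(th)*y/q,-np.cos(th)]);R=T[:3,:3];o=-R.T@T[:3,3];d=R.T@d
    return o+d*(z-o[2])/d[2]
E
python3 - <<'E'
from h import *
w=load('w1');g=w['pixels'].astype(int)
def cc(m,x0,y0):
    n,l,st,c=cv2.connectedComponentsWithStats(m.astype(np.uint8));i=1+np.argmax(st[1:,4]);return st[i],c[i]+[x0,y0]
m=g[205:285,222:305].max(2)<75
m=cv2.morphologyEx(m.astype(np.uint8),cv2.MORPH_CLOSE,np.ones((9,9)));print(cc(m,222,205))
k=[won(w,u,v,.092) for u,v in((233,221),(291,220),(291,271),(235,272))]
k=np.array(k);print(k,k.mean(0));
for i in range(4):
  d=k[(i+1)%4]-k[i];print(np.linalg.norm(d),np.degrees(np.arctan2(d[1],d[0])))
J=won(w,371,168,.112);print('lid',J,np.linalg.norm(won(w,329,168,.112)-won(w,413,168,.112)))
d=(k.mean(0)-J)[:2];print(np.linalg.norm(d),np.degrees(np.arctan2(d[1],d[0])-np.arctan2(63,-52)))
H=np.array([won(w,u,v,.078)[:2] for u,v in((315,22),(409,22),(411,106),(315,106))])
for i in range(4):
  d=H[(i+1)%4]-H[i];print('H',np.linalg.norm(d),np.degrees(np.arctan2(d[1],d[0])))
for z in(.16,.165,.17):print(z,[won(w,u,v,z)[:2].round(4) for u,v in((237,290),(258,290),(377,290),(402,290))])
E
```

```text
(array([ 12,  36,  40,  31, 783], dtype=int32), array([250.91443167, 257.45210728]))
[[0.55716115 0.05632111 0.092     ]
 [0.55012801 0.02220451 0.092     ]
 [0.51912476 0.02964589 0.092     ]
 [0.52566377 0.06408363 0.092     ]] [0.53801942 0.04306378 0.092     ]
0.034833997179157875 -101.64834160349864
0.03188378327122047 166.50322078151714
0.03505305397643152 79.24871997874179
0.03243981478342146 -13.844632916787306
lid [ 0.57248429 -0.02705578  0.112     ] 0.044422043986357726
0.07813180958833492 -13.361313477989288
H 0.05792313442987865 -99.5483500399071
H 0.054551564822780015 168.4087405262546
H 0.0585869004669831 79.35406991485098
H 0.05345779914396965 -12.333612987706031
0.16 [array([0.5393, 0.044 ]), array([0.5375, 0.035 ]), array([ 0.5267, -0.0146]), array([ 0.5241, -0.0253])]
0.165 [array([0.5412, 0.0424]), array([0.5395, 0.0337]), array([ 0.529 , -0.0142]), array([ 0.5265, -0.0245])]
0.17 [array([0.5431, 0.0407]), array([0.5414, 0.0323]), array([ 0.5313, -0.0138]), array([ 0.529 , -0.0237])]
```

Emit:
step_arm(
  offset=[
    [0.1,0.1,-1.5],
    [0.1,0,-1.5],
    [0,0,-1.5],
    [0,0,-1.0],
    [0,0,-0.5],
    [0,0,0],
    [0,0,0],
  ],
  yaw=[0,0,0,0,0,0,0],
  hand=[0.15,0.15,0.15,0.15,0.15,0.15,0.15],
)

```text
clock: 3.08
position: [0.5289, 0.0122, 0.1238]
tool_rot: [-0.0, 0.994, -0.107, 0.0]
ft_force: [0.1, 0.1, 0.3]
opening: 0.0493
grip_force: 0.0
```

```bash
python3 - <<'E'
from h import *
w=snap('wrist','w2');a=snap('scene','s3');st=r.state();print(st['position'],st['ft_force'],st['opening'])
cv2.imwrite('pics/c3.png',np.hstack([cv2.resize(w['pixels'][130:350,200:420,::-1],(400,400),interpolation=2),cv2.resize(a['pixels'][185:305,270:390,::-1],(400,400),interpolation=2)]))
E
```

```text
[0.52919861 0.01218286 0.12421225] [-0.23233067  0.14427653  1.00722106] 0.04914897636619928
```

View pics/c3.png

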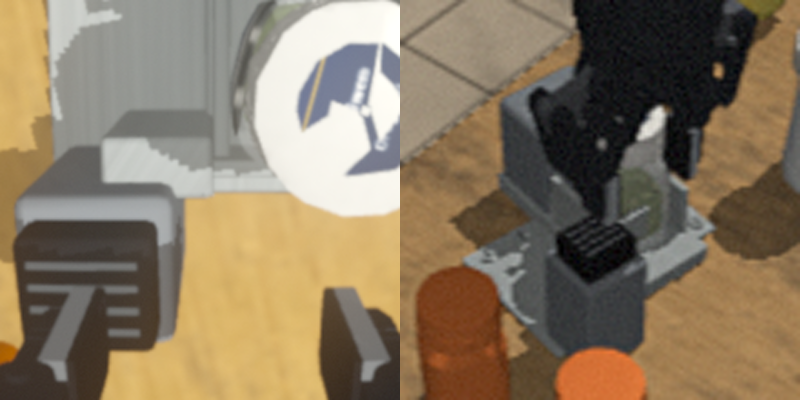

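The picture shows the left fingertip over the key (crop (70,330)) and the right one ahead of the jar in the lane line (crop (345,320)). I check this with numbers.

```bash
python3 - <<'E'
from h import *
w=load('w2');s=load('s3')
P=lambda u,v,z:won(w,200+u*.55,130+v*.55,z)[:2]
k=np.array([P(u,v,.092) for u,v in((18,225),(157,222),(157,348),(27,345))]);print(k.round(4),k.mean(0))
print('lid',P(333,108,.112))
th=np.radians(-12.2);R=np.array([[np.cos(th),-np.sin(th)],[np.sin(th),np.cos(th)]])
t=np.array([.5292,.0122])
print('key in tool',R.T@(k.mean(0)-t),'lid in tool',R.T@(P(333,108,.112)-t), 'expected key (0,.0315), jar (.052,-.0315)')
for z in(.10,.105):print(z,[(R.T@(P(u,v,z)-t)).round(4) for u,v in((68,290),(103,288),(323,290),(355,290),(388,362),(45,362))])
for dy in(.0315,-.0315):
  for z in(.10,.105,):print(proj(s,[*(t+R@[0,dy]),z]))
E
```

```text
[[0.558  0.0555]
 [0.5516 0.0217]
 [0.5187 0.0299]
 [0.5259 0.0636]] [0.53855252 0.04265711]
lid [ 0.57314278 -0.02134532]
key in tool [0.00270495 0.03174568] lid in tool [ 0.05003933 -0.02350153] expected key (0,.0315), jar (.052,-.0315)
0.1 [array([0.0055, 0.0351]), array([0.0061, 0.0265]), array([ 0.0055, -0.0252]), array([ 0.0053, -0.033 ]), array([-0.0147, -0.0431]), array([-0.0145,  0.0428])]
0.105 [array([0.0076, 0.0339]), array([0.0083, 0.0256]), array([ 0.0077, -0.0244]), array([ 0.0075, -0.0318]), array([-0.0118, -0.0416]), array([-0.0116,  0.0413])]
(np.float64(328.6929003326593), np.float64(251.99604045044572))
(np.float64(328.695985669664), np.float64(250.12102881608476))
(np.float64(354.40828260235185), np.float64(237.07359672301848))
(np.float64(354.5218773577989), np.float64(235.19682504488833))
```

Emit:
step_arm(
  offset=[
    [0.2,0,-0.4],
    [0,0,-0.4],
    [0,0,-0.3],
    [0,0,0],
  ],
  yaw=[0,0,0,0],
  hand=[0.15,0.15,0.15,0.15],
)

```text
clock: 3.52
position: [0.53, 0.012, 0.1116]
tool_rot: [0.0, 0.994, -0.107, -0.001]
ft_force: [-0.1, -0.3, -0.5]
opening: 0.0488
grip_force: 0.0
```

Emit:
step_arm(
  offset=[
    [0,0,-0.3],
    [0,0,-0.3],
    [0,0,0],
  ],
  yaw=[0,0,0],
  hand=[0.15,0.15,0.15],
)

```text
clock: 3.77
position: [0.5304, 0.0121, 0.1059]
tool_rot: [-0.0, 0.994, -0.108, -0.0]
ft_force: [-0.2, -0.2, -0.4]
opening: 0.0494
grip_force: 0.0
```

Emit:
step_arm(
  offset=[
    [0,0,-0.3],
    [0,0,-0.3],
    [0,0,0],
  ],
  yaw=[0,0,0],
  hand=[0.15,0.15,0.15],
)

```text
clock: 4.02
position: [0.5306, 0.0122, 0.1011]
tool_rot: [0.0, 0.994, -0.107, 0.0]
ft_force: [-4.8, -1.5, 12.0]
opening: 0.0488
grip_force: 5.6
```

```bash
python3 - <<'E'
from h import *
w=snap('wrist','w3');a=snap('scene','s4')
for i in range(3):
  st=r.state();print(st['clock'],st['position'],st['ft_force'],st['ft_torque'],st['opening'],st['grip_force']);r.snapshot('top')
cv2.imwrite('pics/c4.png',np.hstack([cv2.resize(w['pixels'][130:350,200:420,::-1],(400,400),interpolation=2),cv2.resize(a['pixels'][185:305,270:390,::-1],(400,400),interpolation=2)]))
E
```

```text
4.1167 [0.5305876  0.01217036 0.10111382] [-5.24334978 -1.27661285 11.8133902 ] [0.082769   0.93585474 0.09952217] 0.049211843819694887 6.135246120393276
4.1667 [0.53060042 0.01216718 0.1011473 ] [-4.19410334 -0.99509258 12.15414919] [0.15366855 0.95500669 0.11398423] 0.049004421734887935 6.10547055490315
4.2167 [0.53057119 0.01218521 0.10111624] [-4.56224287  0.22150207 11.72228931] [0.13570901 0.89684945 0.10694311] 0.04898742870844763 6.089856110047549
```

View pics/c4.png

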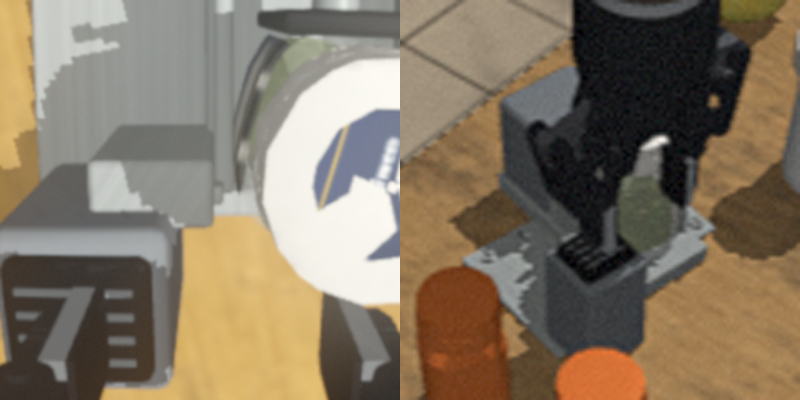

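The jar has slid out upright against the right finger (lid edge at crop (345,300)), and the key is pressed low, close to the tower top. I push a little deeper to confirm the hard stop.

Emit:
step_arm(
  offset=[
    [0,0,-0.2],
    [0,0,0],
  ],
  yaw=[0,0],
  hand=[0.15,0.15],
)

```text
clock: 4.43
position: [0.5307, 0.0123, 0.1009]
tool_rot: [0.001, 0.994, -0.107, 0.0]
ft_force: [-12.3, -2.0, 29.9]
opening: 0.049
grip_force: 16.3
```

```bash
python3 - <<'E'
from h import *
w=snap('wrist','w4');a=snap('scene','s5')
st=r.state();print(st['clock'],st['position'],st['ft_force'],st['ft_torque'],st['opening'],st['grip_force'])
cv2.imwrite('pics/c5.png',np.hstack([cv2.resize(w['pixels'][130:350,200:420,::-1],(400,400),interpolation=2)]+[cv2.resize(x['pixels'][235:285,310:350,::-1],(200,400),interpolation=2) for x in (load('s3'),a)]))
for f in('w2','w3','w4'):
  W=load(f);pts={'w2':((18,225),(157,222)),'w3':((2,258),(152,258))}.get(f)
  if pts:
    for z in(.076,.082,.087,.092,.097):
      p=[won(W,200+u*.55,130+v*.55,z)[:2] for u,v in pts];print(f,z,p[0].round(4),p[1].round(4),np.linalg.norm(p[0]-p[1]).round(4))
E
```

```text
4.5333 [0.53064095 0.01227662 0.10089401] [-11.22462366  -1.36208132  29.46995853] [0.41369729 2.21811798 0.10007115] 0.04917275527066396 16.319051468744874
w2 0.076 [0.5541 0.0615] [0.5469 0.0241] 0.0381
w2 0.082 [0.5556 0.0593] [0.5487 0.0232] 0.0367
w2 0.087 [0.5568 0.0574] [0.5501 0.0224] 0.0356
w2 0.092 [0.558  0.0555] [0.5516 0.0217] 0.0345
w2 0.097 [0.5593 0.0536] [0.553  0.0209] 0.0333
w3 0.076 [0.5543 0.0595] [0.547  0.0239] 0.0364
w3 0.082 [0.5561 0.057 ] [0.5491 0.0228] 0.0349
w3 0.087 [0.5576 0.0549] [0.5508 0.0219] 0.0336
w3 0.092 [0.5591 0.0528] [0.5525 0.021 ] 0.0324
w3 0.097 [0.5606 0.0507] [0.5543 0.0202] 0.0312
```

View pics/c5.png

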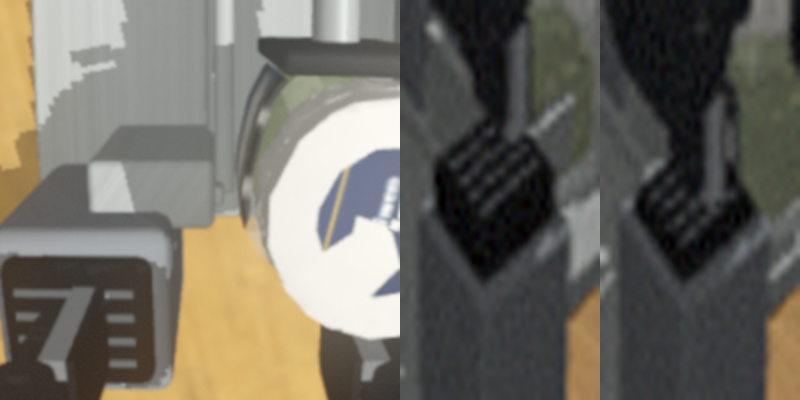

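The key really is at its hard stop: 2 mm more command gave only 0.2 mm and +18 N, and the key is 10 mm lower in the scene view. The jar is still sliding towards the right finger (lid edge at crop (345,338)). I ease the push and let it settle.

Emit:
step_arm(
  offset=[
    [0,0,0.15],
    [0,0,0],
    [0,0,0],
    [0,0,0],
    [0,0,0],
    [0,0,0],
    [0,0,0],
    [0,0,0],
    [0,0,0],
    [0,0,0],
    [0,0,0],
    [0,0,0],
  ],
  yaw=[0,0,0,0,0,0,0,0,0,0,0,0],
  hand=[0.15,0.15,0.15,0.15,0.15,0.15,0.15,0.15,0.15,0.15,0.15,0.15],
)

```text
clock: 5.53
position: [0.5305, 0.0122, 0.1011]
tool_rot: [0.0, 0.994, -0.108, 0.0]
ft_force: [-6.5, -0.4, 17.1]
opening: 0.049
grip_force: 9.3
```

```bash
python3 - <<'E'
from h import *
w=snap('wrist','w5')
for i in range(5):w2=r.snapshot('wrist')
a=snap('scene','s6')
print(np.abs(w['pixels'][130:350,200:420].astype(int)-w2['pixels'][130:350,200:420]).mean())
st=r.state();print(st['clock'],st['position'],st['ft_force'],st['opening'],st['grip_force'])
cv2.imwrite('pics/c6.png',np.hstack([cv2.resize(w2['pixels'][110:350,200:440,::-1],(400,400),interpolation=2),cv2.resize(a['pixels'][185:305,270:390,::-1],(400,400),interpolation=2)]))
E
```

```text
0.5930027548209367
5.8833 [0.53051445 0.01220258 0.10109486] [-6.4040415  -0.13837914 16.29452344] 0.04900425190658351 9.27409774507396
```

View pics/c6.png

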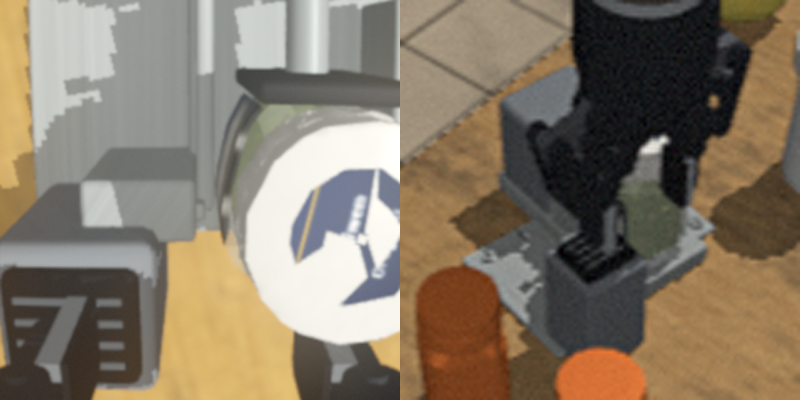

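The view is static. The jar stands upright and centred on the right finger (lid edge at crop (335,340)), and the key is down under the left finger with 16 N on it. I hand in.

```bash
python3 -c "
from plant import r
print(r.hand_in())"
```

```text
the job is handed in; nothing more can be done
None
```

I handed the job in with the left finger holding the key on its hard stop (about 16 N) and the jar upright and at rest against the right finger, at 5.9 s on the clock. The push peaked at about 30 N while I checked the stop, and the hand-in returned no verdict.

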